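Zero the pH meter and hold the electrode arm at its stop

ROBOT

A 6-joint arm with a two-finger parallel gripper is mounted at the origin on the work surface. World frame = base frame: x ahead of the robot, y to its left, z up, the work surface at z = 0. Lengths are in m, angles in rad, forces in N, time in s.
With the tool pointing down it reaches from about 0.35 to 0.975 m from the base axis. Payload 4.9 kg.
Tool frame: the origin (TCP) lies at the very end of the fingers, on their centre line; the grasp point (between the pads) lies 19 mm behind it; x points along the fingers, y is the direction in which the jaws open and shut, and the axes are right-handed (so a half turn about x gives the same grasp; the last joint's range is limited). The gripper opens to 85 mm and grips with 20 to 120 N. Pads are 22 mm wide; open, the fingers measure 114 mm over their backs; the gripper's body (76 mm by 85 mm) begins 54 mm behind the grasp point. The pads swing forward as they close: fully open they stand 13 mm farther back than shut.
Start: joints at [1.115, 0.053, 1.613, -0, 1.476, -0.119], TCP at [0.207, 0.59, 0.231] pointing down, gripper open.
Joint ranges: [-3.01, 3.01], [-1.01, 2.22], [0.06, 2.58], [-1.02, 4.17], [0.09, 2.62], [-3.14, 3.14]. Speed limits (rad/s): [2.57, 2.57, 3.14, 3.14, 3.14, 3.14].

INTERFACE

Orientations are given as a unit quaternion [w, x, y, z].
In Python, from plant import manip gives the robot as it stands.
- The arm moves only by the tool play_rows, never from a script. Its argument "plan" is a list of rows, each a list of 5 numbers: the shift along the tool's x, y, z in mm, then the turn about the tool's x in rad, then the closure, from -1 (fully open) to 1 (shut). A call has 1 to 8 rows; each row is the pose to reach, as a shift and turn from the pose commanded when the call began, along the tool's axes at that moment; what a row does not reach only later rows make up. A row lasts 1/8 s, in which the tool goes at most 62.5 mm and 10.7 degrees, less where a joint would pass 70% of its speed; a pose out of reach is approached as far as the arm can. A call with a gripper value outside its range is refused whole. The fingers move at their own pace and stop on an object; the grip force is fixed at half the most. Time passes only in rows, so rows that repeat a pose let the fingers close. It gives the time, the measured TCP pose, the force and the opening at its end, in the units of the state.
- manip.state(): the state, without advancing time (a new reading comes with each control period).
- manip.grab_frame(name): name is "scene" or "side" or "wrist"; returns a dict with "img" (384x512x3 uint8, red, green, blue), "range_z" (384x512 float32, m along the optical axis (not along the pixel's ray), 0 where there is no reading), "fx", "fy", "cx", "cy" (pixels), "origin" and "rotation" of the camera in the world. Camera axes: x right, y up, looking along -z (the intrinsics and any distortion apply to the point x, -y, -z); pixel columns grow to the right and rows downward; lengths in m; the calibration is good to about 2 mm. A picture is of the moment at which its call begins.
- manip.job_done(): hands the job in, once; it reports no verdict.
The state is a dict: "time": time; "joint_pos": joint angles; "joint_vel": joint speeds; "joint_efforts": joint torques, N m; "tool_pos": TCP position; "tool_rot": TCP orientation; "contact_force": force on the tool from outside, world axes, zero at the start; "ft_torque": the same for the moment, N m; "gripper_width": opening from 0.0 (shut) to 1.0 (fully open).
Only numpy, scipy, OpenCV 4.12 (cv2) and the standard library are available. Lean on these libraries where they do the work, as an engineer would, in place of code of your own. Each camera call takes 0.05 s, during which the arm holds its last target. There are 200 camera calls.

TASK

Take the orange stylus from its blue stand, press the meter's recessed red zero button fully down with its tip for a moment, and put the stylus back upright in its stand, seated on its flange. Only then swing the sprung electrode arm (the one with a red upright handle), clockwise seen from above, all the way to its stop so that the electrode hangs over the sample beaker, and finish while still holding it there with the fingers: it springs back if let go. Do not shift or tip the beaker, bottles, flask and dishes.

Things in the scene. Friction and masses are not known exactly. Their poses are not given: they have to be found in the camera images.
- stylus: Orange stylus, upright in the stand at the start, 112 long, about 40 g. Origin at the centre of its lower tip, z axis up along it towards the grip. Rubber tip and steel shaft of diameter 8 and 10 from 0 to 55, a flange of diameter 30 from 55 to 59, then a square grip 16 x 16 (sides along its x and y axes) from 59 to 112. Grip it by the square part from above.
- stylus_stand: Blue fixed block 50 x 50 x 70 high; origin at the centre of its underside, z up. The stylus hangs in it with the underside of its flange on the block's top, so its tip is then 15 above the origin.
- stand_hole (a point): Centre of the mouth of the stand's hole, on the block's top face at height 70; hole of diameter 16, 62 deep, with a 2 mm chamfer.
- ph_meter: Grey fixed meter 140 (x) x 180 (y); origin at the centre of its underside, z up. Flat dark top at height 58; over the rear 50 mm (its +x side) a display hump to height 86. It may stand left or right on the bench.
- button_top (a point): Centre of the top face of the red round zero button (diameter 15); it moves with the button. Unpressed it lies 7 below the meter's flat top, at the bottom of a round hole of diameter 18 with a yellow square frame around it; too narrow for a finger.
- zero_button (a joint): Zero button's travel, m: 0 = up, 0.006 = fully down. Its spring takes about 2 N to start and 5.5 N at full travel; it pops back up when released.
- electrode_stand: Fixed stand of the electrode arm: white base plate 120 x 110 x 15, steel post. Origin on the table under the pivot axis (vertical, through this origin); z up. It may stand left or right on the bench.
- swing_angle (a joint): Angle of the electrode arm, rad: 0 = parked, pointing along the electrode stand's -y axis; grows as the arm turns clockwise seen from above, to the hard stop at 1.3 where it points almost along the stand's -x axis. A return spring always pulls it to 0 (0.25 N m at 0, 0.9 N m at the stop, so about 7.5 N at the handle).
- electrode_arm: The swinging arm with handle and electrode; origin on the pivot axis 150 above the table, z up, its -y axis along the arm from the pivot outwards. White bar 22 wide, 150 to 164 above the table, grey pivot head of radius 22 up to height 182, electrode hanging 200 from the axis, from height 185 down to 84.
- swing_handle (a point): Red upright round handle on the arm, diameter 16, 56 high (164 to 220 above the table), 120 from the pivot axis. The point lies at the centre of its foot on the arm's top and turns with the arm. Can be pinched from above.
- beaker: Low glass sample beaker, diameter 64, height 65, on the table under the electrode's place at the stop; origin under its centre.
- dispenser_bottle: tall amber bottle with white and red dispenser head, diameter 86, height about 300; origin under its centre
- sample_bottle_a: white sample bottle, blue cap, diameter 52, height 120; origin under its centre
- sample_bottle_b: white sample bottle, green cap, diameter 52, height 120; origin under its centre
- flask: conical glass flask, foot diameter 76, height 110; origin under its centre
- petri_dishes: pile of three dishes, diameter 86, height 41; origin under its centre
Mind the look-alikes: they are no part of the job. Several things have the shape of the stylus; the one meant has the colours described above.

How it is judged:
On the way, in this order (a step that is already met when the one before it is completed fails the run):
1. the zero button is held fully down by the tip of the stylus (value of joint zero_button above 0.0045 m and distance between stylus and button_top below 0.009 m and value of joint swing_angle below 0.15 rad), for 0.2 s.
2. the stylus is back upright in its stand and released, the arm still parked (horizontal distance between stylus and stand_hole below 0.007 m and z of stylus in the frame of stylus_stand between 0.011 and 0.019 m and angle between stylus's own z axis and vertical below 0.1 rad and contact force between the fingers and stylus below 0.1 N and value of joint swing_angle below 0.15 rad), for 0.2 s.
At the end, for the whole second after the job is handed in: The electrode arm is at its stop (joint above 1.24 of 1.3 rad) and still, held there by the fingers on the arm with more than 1 N; the zero button is up; the stylus stands upright in its stand (within 7 mm of the hole's centre, flange within 4 mm of seated, tilt under 0.1 rad), not touched (value of joint swing_angle above 1.24 rad and contact force between the fingers and electrode_arm above 1 N and velocity of joint swing_angle between -0.1 and 0.1 rad/s and value of joint zero_button below 0.002 m and horizontal distance between stylus and stand_hole below 0.007 m and z of stylus in the frame of stylus_stand between 0.011 and 0.019 m and angle between stylus's own z axis and vertical below 0.1 rad and contact force between the fingers and stylus below 0.1 N); the arm keeps its last pose, push and grip.
It fails at once if the beaker is shifted more than 25 mm or tipped (distance of beaker from where it was at the start of the episode above 0.025 m or angle between beaker's own z axis and vertical above 0.4 rad).
It fails at once if a bottle, the flask or the dishes are shifted more than 30 mm or tipped (distance of any of dispenser_bottle, sample_bottle_a, sample_bottle_b, flask, petri_dishes from where it was at the start of the episode above 0.03 m or angle between any of dispenser_bottle, sample_bottle_a, sample_bottle_b, flask, petri_dishes's own z axis and vertical above 0.4 rad).
It also fails if it takes over 62 s, if anything falls off the work surface, if the arm or the gripper's body presses on something with over 40 N, if the wrist force passes 120 N, or if a joint passes its speed limit or range.

## Working session

There is one attempt and no reset: what is moved stays moved. The work goes in short steps, Python scripts to look and compute and a tool call to move; the robot and the scene stay as the last step left them, time stands still between calls to the robot, and variables do not carry over. Pictures are saved under pics/ and viewed, about 8 in all and at most 12, crops included, and the job is handed in when it is done.

Besides the shell and the picture viewer there is one more tool, called after "Emit:" as a command line: name --pt "numbers of a row" for each row, then --argument value for the rest. play_rows: Moves the arm, as the interface text tells. Its arguments: {"type":"object","properties":{"plan":{"type":"array"}},"required":["plan"]}

```bash
mkdir -p pics; ls; cat > h.py <<'E'
import numpy as np, cv2
from plant import manip
def grab(n):
    f=manip.grab_frame(n); np.savez('%s.npz'%n,**f); return f
def pts(f):
    z=f['range_z']; h,w=z.shape; v,u=np.mgrid[:h,:w]
    p=np.stack([(u-f['cx'])/f['fx']*z,-(v-f['cy'])/f['fy']*z,-z],-1)
    P=p@np.array(f['rotation']).T+np.array(f['origin']); P[z==0]=np.nan; return P
def ray(f,u,v,h):
    d=np.array(f['rotation'])@np.array([(u-f['cx'])/f['fx'],-(v-f['cy'])/f['fy'],-1.]); o=np.array(f['origin'])
    return o+d*(h-o[2])/d[2]
def load(n): return dict(np.load('%s.npz'%n,allow_pickle=True))
E
python3 - <<'E'
from h import *
a=grab('scene');b=grab('side');
for n,f in(('scene',a),('side',b)):
    print(n,{k:v for k,v in f.items() if k not in('img','range_z')})
    cv2.imwrite('pics/%s0.png'%n,cv2.resize(f['img'][...,::-1],(800,600)))
print(manip.state())
E
```

```text
pics
scene {'fx': 406.128687172848, 'fy': 406.128687172848, 'cx': 253.3446303124821, 'cy': 192.65194498941196, 'origin': array([ 1.70105581, -0.54280809,  1.15182753]), 'rotation': array([0.76205692, 0.36339767, 0.23394864, 0.4821612 ])}
side {'fx': 484.89944039750566, 'fy': 484.89944039750566, 'cx': 249.42422073342553, 'cy': 188.77351049877117, 'origin': array([-0.17661925, -0.92760584,  1.0524126 ]), 'rotation': array([ 0.84491652,  0.41033655, -0.1435524 , -0.3116612 ])}
{'time': 0.1, 'joint_pos': array([ 1.11496617e+00,  5.33148432e-02,  1.61417137e+00,  1.67850056e-05,
        1.47599857e+00, -1.19038612e-01]), 'joint_vel': array([ 8.44687410e-04,  3.46513492e-05, -2.48433920e-03,  1.21079913e-03,
       -7.61751489e-04, -4.03095946e-04]), 'joint_efforts': array([ 9.81442895e-05, -3.94905818e+01, -3.71362638e+01, -1.89361367e-04,
        3.90054789e-03, -4.66553900e-06]), 'tool_pos': array([0.20630357, 0.58936658, 0.23016231]), 'tool_rot': array([ 0.69690897,  0.11787248,  0.69729959, -0.11915218]), 'contact_force': array([-0.41120232,  0.40643179, -0.87274096]), 'ft_torque': array([-0.00147619,  0.06461325,  0.01814755]), 'gripper_width': 0.9997601022042613}
```

Rotation is a quaternion; I'll convert in the helper.

```bash
sed -i "s/^import numpy as np, cv2/import numpy as np, cv2\nfrom scipy.spatial.transform import Rotation as Ro\ndef RM(q): return Ro.from_quat(np.roll(np.array(q),-1)).as_matrix()/; s/np.array(f\['rotation'\])/RM(f['rotation'])/g" h.py
python3 - <<'E'
from h import *
for n in('scene','side'):
    P=pts(load(n)); print(n,[np.round(P[v,u],3) for v,u in((192,256),(300,256),(350,150))])
E
```

```text
scene [array([0.405, 0.072, 0.003]), array([ 0.935, -0.18 ,  0.002]), array([ 0.949, -0.552, -0.016])]
side [array([0.671, 0.064, 0.002]), array([ 0.37 , -0.285, -0.004]), array([ 0.069, -0.235,  0.002])]
```

View pics/scene0.png

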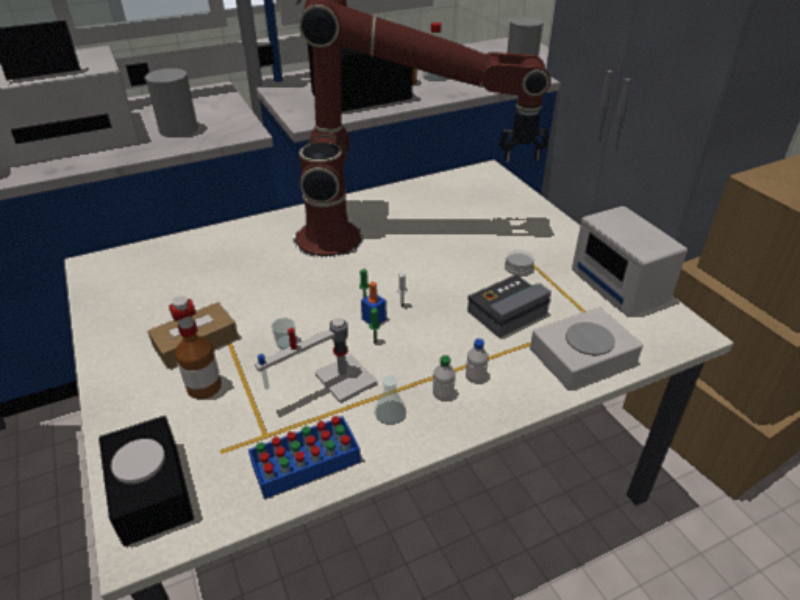

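View pics/side0.png

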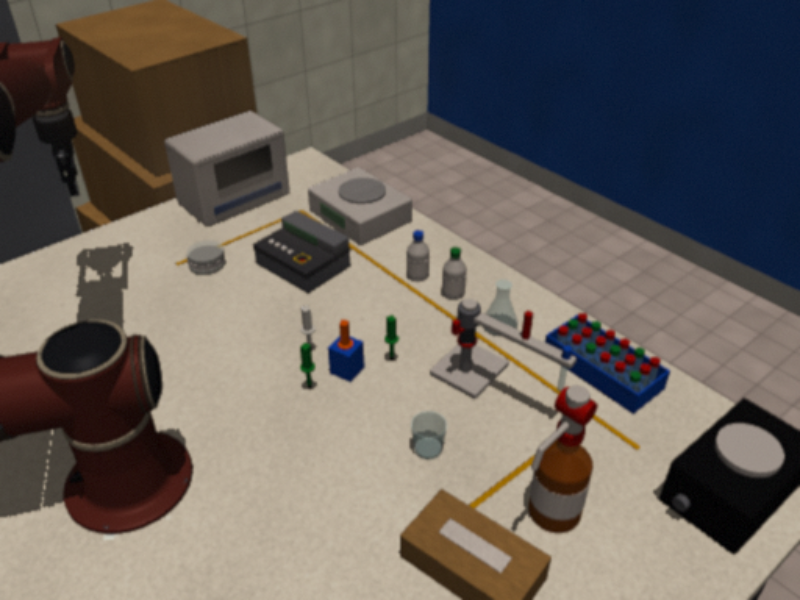

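Scene shot: the orange stylus in its blue stand is at (373,295). The look-alikes are green (363,280), green (375,322) and grey (402,287). Only the one at (373,295) is orange and in a blue block, so that is the one meant. The meter is at (508,303), with its yellow frame at (490,296). The red handle is at (292,338) and the pivot at (339,328). I'll confirm in an enlarged crop and measure.

```bash
cat > m.py <<'E'
from h import *
def tri(a,pa,b,pb):
    A=[];o=[]
    for f,p in((a,pa),(b,pb)):
        d=ray(f,*p,0)-f['origin'];d/=np.linalg.norm(d);A.append(np.eye(3)-np.outer(d,d));o.append(f['origin'])
    X=np.linalg.solve(A[0]+A[1],A[0]@o[0]+A[1]@o[1]); return X,[round(1e3*np.linalg.norm(M@(X-q)),1) for M,q in zip(A,o)]
def blobs(f,lo,hi,box,mn=8):
    hsv=cv2.cvtColor(f['img'],cv2.COLOR_RGB2HSV); m=cv2.inRange(hsv,lo,hi)
    k=np.zeros_like(m); u0,u1,v0,v1=box; k[v0:v1,u0:u1]=255; m&=k
    n,l,s,c=cv2.connectedComponentsWithStats(m)
    return [(s[i].tolist(),np.round(c[i],1),l==i) for i in range(1,n) if s[i][4]>=mn]
E
python3 - <<'E'
from m import *
a=load('scene');b=load('side')
C=dict(orange=((5,150,120),(16,255,255)),blue=((105,140,40),(125,255,255)),red=((0,150,50),(4,255,255)),yellow=((18,140,120),(35,255,255)))
B={'scene':(165,360,160,260),'side':(150,375,130,260)}
for n,f in(('scene',a),('side',b)):
    P=pts(f)
    for k,(lo,hi) in C.items():
        for s,c,m in blobs(f,lo,hi,B[n]): 
            q=P[m]; print(n,k,s,c,np.round(np.nanmedian(q,0),3),np.round(np.nanmin(q,0),3),np.round(np.nanmax(q,0),3))
A=a['img'][165:225,215:275];S=b['img'][195:255,180:270];M=b['img'][130:190,155:230]; H=a['img'][195:260,160:250]
r=lambda x:cv2.resize(x[...,::-1],(400,300),interpolation=cv2.INTER_CUBIC)
cv2.imwrite('pics/crop1.png',np.vstack([np.hstack([r(A),r(S)]),np.hstack([r(M),r(H)])]))
E
```

```text
scene orange [236, 191, 4, 3, 8] [237.5 192. ] [ 0.455 -0.037  0.076] [ 0.438 -0.043  0.07 ] [ 0.467 -0.032  0.08 ]
scene blue [232, 190, 15, 17, 149] [238.6 197.9] [ 0.463 -0.042  0.05 ] [ 0.425 -0.06   0.001] [ 0.478 -0.003  0.076]
scene blue [304, 217, 5, 6, 25] [306.  219.6] [0.766 0.108 0.119] [0.755 0.1   0.109] [0.775 0.118 0.126]
scene blue [165, 227, 4, 6, 17] [166.9 229.4] [ 0.658 -0.388  0.182] [ 0.65  -0.393  0.17 ] [ 0.664 -0.383  0.189]
scene red [185, 210, 5, 13, 32] [186.6 216.2] [ 0.645 -0.311  0.2  ] [ 0.634 -0.314  0.168] [ 0.649 -0.305  0.22 ]
scene red [214, 225, 6, 3, 9] [216.9 226.3] [ 0.631 -0.199  0.094] [ 0.619 -0.206  0.089] [ 0.64  -0.191  0.097]
scene yellow [342, 171, 18, 16, 23] [350.5 178.2] [0.505 0.519 0.003] [ 0.44   0.509 -0.005] [0.573 0.524 0.01 ]
scene yellow [313, 220, 26, 10, 39] [325.  224.5] [0.72  0.233 0.001] [ 0.714  0.182 -0.005] [0.725 0.3   0.008]
scene yellow [291, 234, 7, 4, 12] [294.1 235.3] [0.72  0.09  0.001] [ 0.716  0.075 -0.001] [0.723 0.104 0.006]
scene yellow [254, 241, 23, 10, 37] [264.9 245.5] [ 0.72  -0.04   0.002] [ 0.714
[... 1501 characters left out ...]
1 -0.31   0.076]
side red [296, 220, 7, 3, 17] [298.7 220.8] [ 0.605 -0.206  0.091] [ 0.598 -0.211  0.08 ] [ 0.613 -0.197  0.096]
side red [356, 249, 8, 11, 52] [359.3 255.2] [ 0.487 -0.502  0.261] [ 0.48  -0.515  0.251] [ 0.5   -0.495  0.271]
side yellow [192, 135, 7, 4, 10] [194.9 136.3] [ 0.721  0.501 -0.   ] [ 0.644  0.371 -0.005] [0.725 0.517 0.085]
side yellow [150, 140, 30, 14, 39] [164.4 146.7] [0.587 0.515 0.002] [ 0.519  0.503 -0.003] [0.658 0.524 0.007]
side yellow [224, 156, 68, 48, 184] [258.  180.7] [0.719 0.107 0.   ] [ 0.71  -0.056 -0.008] [0.728 0.315 0.006]
side yellow [305, 213, 53, 39, 168] [331.1 232.1] [ 0.718 -0.242  0.   ] [ 0.648 -0.389 -0.005] [ 0.726 -0.123  0.085]
```

View pics/crop1.png

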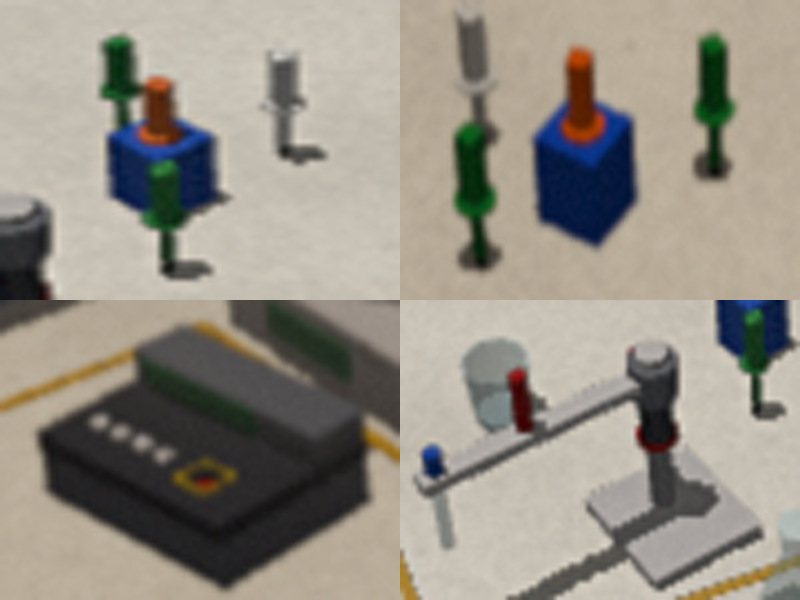

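Crop: top row shows the orange stylus in the blue block, with green and grey decoys standing free nearby. The bottom row shows the yellow frame with the red button on the meter, and the red handle on the arm with the beaker behind it. The choice of stylus is confirmed; now the accurate measurements.

```bash
python3 - <<'E'
from m import *
a=load('scene');b=load('side')
PA,PB=pts(a),pts(b)
W=np.vstack([PA.reshape(-1,3),PB.reshape(-1,3)]); S=np.r_[np.zeros(PA[...,0].size),np.ones(PB[...,0].size)]
I=np.vstack([a['img'].reshape(-1,3),b['img'].reshape(-1,3)]); H=cv2.cvtColor(I[None],cv2.COLOR_RGB2HSV)[0].astype(int)
def sel(x0,x1,y0,y1,z0,z1,cond=True): 
    with np.errstate(invalid='ignore'): return (W[:,0]>x0)&(W[:,0]<x1)&(W[:,1]>y0)&(W[:,1]<y1)&(W[:,2]>z0)&(W[:,2]<z1)&cond
def rep(n,m):
    for s in(0,1):
        k=m&(S==s)
        if k.sum(): print(n,s,k.sum(),np.round(np.percentile(W[k],[3,50,97],axis=0),3).tolist())
def rect(n,m):
    for s in (0,1):
        k=m&(S==s)
        if k.sum()>5:
            r=cv2.minAreaRect((W[k][:,:2]*1000).astype(np.float32)); print('rect',n,s,k.sum(),np.round(r[0],1),np.round(r[1],1),round(r[2],1))
org=(H[:,0]>=3)&(H[:,0]<=17)&(H[:,1]>130)
rep('grip',sel(.41,.49,-.07,0,.084,.14,org)); rep('flange',sel(.41,.49,-.07,0,.066,.08,org))
rep('griptop',sel(.41,.49,-.07,0,.124,.14,org))
rect('standtop',sel(.38,.52,-.09,.02,.064,.078,(H[:,1]>120)))
rect('meterflat',sel(.4,.7,.1,.4,.052,.064)); rect('meterhump',sel(.4,.75,.1,.4,.081,.092));rect('meterall',sel(.4,.75,.1,.4,.03,.095))
ye=(H[:,0]>=15)&(H[:,0]<=35)&(H[:,1]>90)
rect('frame',sel(.4,.7,.1,.4,.05,.066,ye)); rep('frame',sel(.4,.7,.1,.4,.05,.066,ye))
rep('btn',sel(.4,.7,.1,.4,.035,.066,((H[:,0]<8)|(H[:,0]>170))&(H[:,1]>110)))
red=((H[:,0]<8)|(H[:,0]>170))&(H[:,1]>120)
rep('handle',sel(.6,.7,-.36,-.26,.16,.23,red))
rep('handletop',sel(.6,.7,-.36,-.26,.212,.23,red))
rep('pivot',sel(.55,.7,-.26,-.12,.174,.195)); rect('base',sel(.5,.75,-.3,-.08,.010,.022))
g=(H[:,0]>45)&(H[:,0]<80)&(H[:,1]>100)
for nm,c in(('g1',(.36,.46,-.12,.02)),('g2',(.46,.6,-.1,.05)),('g0',(.35,.6,-.2,.1))): rep(nm,sel(*c,.06,.14,g))
rep('bar',sel(.5,.75,-.45,-.1,.15,.168,H[:,1]<60))
rep('elec-blue',sel(.6,.75,-.45,-.3,.165,.195,(H[:,0]>100)&(H[:,0]<130)&(H[:,1]>100)))
rep('beaker',sel(.45,.62,-.4,-.2,.03,.08))
rep('dispenser',sel(.38,.62,-.6,-.42,.05,.32))
rep('grey',sel(.36,.5,.0,.08,.05,.14)); rep('bigbox',sel(.2,.5,-.6,-.25,.03,.15))
E
```

```text
grip 0 29 [[0.446, -0.038, 0.089], [0.453, -0.034, 0.109], [0.462, -0.029, 0.129]]
grip 1 65 [[0.438, -0.043, 0.086], [0.444, -0.037, 0.11], [0.451, -0.031, 0.131]]
flange 0 14 [[0.441, -0.042, 0.071], [0.455, -0.037, 0.076], [0.465, -0.022, 0.079]]
flange 1 28 [[0.435, -0.047, 0.07], [0.442, -0.038, 0.074], [0.459, -0.027, 0.078]]
griptop 0 7 [[0.446, -0.035, 0.125], [0.454, -0.033, 0.128], [0.462, -0.027, 0.129]]
griptop 1 14 [[0.438, -0.042, 0.124], [0.445, -0.036, 0.127], [0.455, -0.032, 0.132]]
rect standtop 0 65 [455.3 -34.1] [55.5 43.9] 63.9
rect standtop 1 151 [447.1 -34.4] [51.5 50. ] 18.7
rect meterflat 0 453 [584.7 315.8] [149.  182.5] 8.5
rect meterflat 1 820 [585.4 315.8] [148.  187.8] 9.3
rect meterhump 0 316 [657.4 244.7] [ 74.3 324. ] 18.2
rect meterhump 1 390 [659.5 243.2] [ 81.5 329.4] 20.8
rect meterall 0 1176 [624.1 251.3] [297.4 249.4] 89.9
rect meterall 1 2004 [625.6 250. ] [299.5 248.7] 89.9
rect frame 0 25 [555.7 275.3] [36.3 31.4] 30.3
rect frame 1 62 [604.5 267.2] [ 47.7 137.1] 84.9
frame 0 25 [[0.541, 0.258, 0.055], [0.556, 0.276, 0.059], [0.571, 0.293, 0.0
[... 1646 characters left out ...]
[0.661, -0.384, 0.187]]
beaker 0 55 [[0.452, -0.307, 0.031], [0.461, -0.292, 0.049], [0.618, -0.201, 0.069]]
beaker 1 169 [[0.451, -0.3, 0.032], [0.461, -0.271, 0.053], [0.617, -0.201, 0.074]]
dispenser 0 1097 [[0.393, -0.566, 0.055], [0.523, -0.517, 0.14], [0.547, -0.477, 0.277]]
dispenser 1 2548 [[0.384, -0.57, 0.057], [0.483, -0.531, 0.144], [0.517, -0.497, 0.276]]
grey 0 62 [[0.423, 0.002, 0.058], [0.434, 0.066, 0.079], [0.462, 0.076, 0.115]]
grey 1 123 [[0.414, 0.053, 0.055], [0.423, 0.059, 0.081], [0.435, 0.074, 0.113]]
bigbox 0 988 [[0.278, -0.592, 0.033], [0.36, -0.46, 0.06], [0.463, -0.265, 0.068]]
bigbox 1 5499 [[0.266, -0.591, 0.035], [0.347, -0.514, 0.06], [0.487, -0.276, 0.139]]
```

```bash
cat > d.py <<'E'
from m import *
def delta(x,y,z,yaw=None):
    """target TCP world (mm), jaw-axis yaw deg -> tool shift mm + turn rad about tool x"""
    s=manip.state(); R=RM(s['tool_rot']); p=s['tool_pos']*1e3
    d=R.T@(np.array([x,y,z])-p); y0=np.degrees(np.arctan2(R[1,1],R[0,1])); t=0
    if yaw is not None:
        e=(yaw-y0+90)%180-90; t=np.radians(e)*np.sign(R[2,0])
    print('t',round(s['time'],2),'tcp',np.round(p,1),'jaw yaw',round(y0,1),'down',np.round(R[:,0],4),'F',np.round(s['contact_force'],1),'w',round(s['gripper_width'],3),'j',np.round(s['joint_pos'],2))
    print('shift',np.round(d,1),'turn',round(t,3)); return d,t
E
python3 - <<'E'
from d import *
print(np.round(RM(manip.state()['tool_rot']),3))
delta(449,-36,230,19); delta(449,-36,230,-71)
E
```

```text
[[-0.001  0.33   0.944]
 [-0.002  0.944 -0.33 ]
 [-1.    -0.002 -0.   ]]
t 0.1 tcp [206.3 589.4 230.2] jaw yaw 70.7 down [-8.0e-04 -1.7e-03 -1.0e+00] F [-0.4  0.4 -0.9] w 1.0 j [ 1.11  0.05  1.61  0.    1.48 -0.12]
shift [   1.  -510.   435.7] turn 0.902
t 0.1 tcp [206.3 589.4 230.2] jaw yaw 70.7 down [-8.0e-04 -1.7e-03 -1.0e+00] F [-0.4  0.4 -0.9] w 1.0 j [ 1.11  0.05  1.61  0.    1.48 -0.12]
shift [   1.  -510.   435.7] turn -0.668
```

Emit:
play_rows --pt "0 -510 436 0.9 -1" --pt "0 -510 436 0.9 -1" --pt "0 -510 436 0.9 -1" --pt "0 -510 436 0.9 -1" --pt "0 -510 436 0.9 -1" --pt "0 -510 436 0.9 -1" --pt "0 -510 436 0.9 -1" --pt "0 -510 436 0.9 -1"

```text
time: 1.1
tool_pos: [0.3877, 0.1219, 0.231]
tool_rot: [0.576, 0.41, 0.576, -0.41]
contact_force: [1.9, 0.1, 0.6]
gripper_width: 1.001
```

```bash
python3 -c "
from d import *
delta(449,-36,230,19)"
```

```text
t 1.1 tcp [387.7 121.9 231. ] jaw yaw 19.2 down [ 5.e-04  1.e-04 -1.e+00] F [1.9 0.1 0.6] w 1.001 j [ 0.12 -0.52  2.09  0.    1.57 -0.21]
shift [  1.1   6.1 169.3] turn 0.003
```

Emit:
play_rows --pt "0 6 169 0 -1" --pt "0 6 169 0 -1" --pt "0 6 169 0 -1" --pt "0 6 169 0 -1" --pt "0 6 169 0 -1" --pt "0 6 169 0 -1"

```text
time: 1.85
tool_pos: [0.4483, -0.0327, 0.2311]
tool_rot: [0.576, 0.409, 0.577, -0.409]
contact_force: [-0.4, -0.8, -0.0]
gripper_width: 0.999
```

```bash
python3 - <<'E'
from d import *
delta(449,-36,230,19)
w=grab('wrist'); R=RM(w['rotation']); print(w['origin'],np.round(R,3),w['fx'])
cv2.imwrite('pics/w1.png',cv2.resize(w['img'][...,::-1],(800,600)))
H=cv2.cvtColor(w['img'],cv2.COLOR_RGB2HSV).astype(int);P=pts(w)
o=(H[...,0]>=3)&(H[...,0]<=17)&(H[...,1]>130)
with np.errstate(invalid='ignore'):
  for n,m in(('top',o&(P[...,2]>.12)),('flange',o&(P[...,2]<.082)),('stand',(H[...,0]>100)&(H[...,0]<130)&(H[...,1]>120)&(P[...,2]>.06))):
    if m.sum()>10:
        v,u=np.nonzero(m); h={'top':.127,'flange':.074,'stand':.070}[n]
        q=np.array([ray(w,a,b,h)[:2]*1e3 for a,b in zip(u,v)],np.float32)
        print(n,m.sum(),np.round(q.min(0),1),np.round(q.max(0),1),cv2.minAreaRect(q),np.nanmedian(P[m],0),(u.mean(),v.mean()))
E
```

```text
t 1.85 tcp [448.3 -32.7 231.1] jaw yaw 19.2 down [-2.e-04  3.e-04 -1.e+00] F [-0.4 -0.8 -0. ] w 0.999 j [-0.24 -0.39  2.    0.    1.53 -0.57]
shift [ 1.1 -0.4  3.3] turn 0.004
[0.42097121 0.04389807 0.37379447] [[ 0.944 -0.313 -0.103]
 [ 0.329  0.896  0.297]
 [-0.001 -0.314  0.949]] 267.26326785819424
top 298 [ 267.1 -352.2] [771.  -18.2] ((488.71661376953125, -143.94873046875), (551.4555053710938, 264.34112548828125), 19.481884002685547) [ 0.4465882  -0.02843482  0.12700653] (np.float64(249.86577181208054), np.float64(211.3724832214765))
flange 1120 [ 162.6 -425.1] [461.3  38.4] ((273.82720947265625, -200.9392852783203), (429.6476745605469, 306.692138671875), 79.3976821899414) [ 0.33082898 -0.40209595  0.06040894] (np.float64(124.32767857142858), np.float64(301.0366071428571))
stand 3333 [ 181.1 -469.9] [933.1   2.3] ((501.4979248046875, -172.59207153320312), (792.5086669921875, 357.13037109375), 19.270679473876953) [ 0.44468974 -0.02169957  0.29863269] (np.float64(257.61566156615663), np.float64(285.15601560156017))
```

View pics/w1.png

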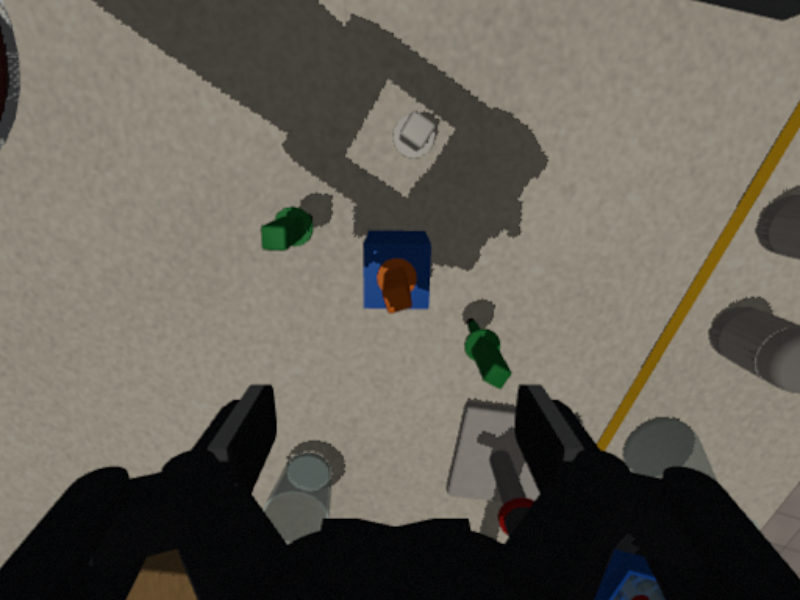

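Wrist view: the stand is at (397,270), aligned with the jaws, with the stylus top at (398,300). Green decoys are at (287,230) and (490,360), clear of the jaw paths. Now limiting the fit to the stand window.

```bash
python3 - <<'E'
from d import *
w=load('wrist')
H=cv2.cvtColor(w['img'],cv2.COLOR_RGB2HSV).astype(int);P=pts(w)
win=np.zeros(H.shape[:2],bool);win[145:203,225:285]=1
o=(H[...,0]>=3)&(H[...,0]<=17)&(H[...,1]>130)&win; bl=(H[...,0]>100)&(H[...,0]<130)&(H[...,1]>120)&win
z=P[...,2]
with np.errstate(invalid='ignore'):
  for n,m,h in(('top',o&(z>.123),.127),('flange',o&(z<.08),.074),('standtop',(bl|o)&(z>.066)&(z<.08),.07),('side',o&(z>.08)&(z<.122),0.1)):
        v,u=np.nonzero(m)
        q=np.array([ray(w,a,b,h)[:2]*1e3 for a,b in zip(u,v)],np.float32); r=cv2.minAreaRect(q)
        print(n,m.sum(),np.round(r[0],1),np.round(r[1],1),round(r[2],1),'depth-med',np.round(np.nanmedian(P[m],0)*1e3,1),'px',u.min(),u.max(),v.min(),v.max())
E
python3 - <<'E'
import sys; sys.path.insert(0,'.')
from h import *
w=load('wrist'); cv2.imwrite('pics/w1c.png',cv2.resize(w['img'][140:206,215:295,::-1],(800,660),interpolation=cv2.INTER_CUBIC)[:600])
E
```

```text
top 238 [447.  -28.8] [15.  15.7] 33.8 depth-med [446.9 -28.7 126.9] px 245 262 182 199
flange 223 [447.  -26.9] [28.2 23. ] 12.6 depth-med [445.2 -23.2  74.1] px 242 266 166 186
standtop 1274 [447.2 -29.2] [49.3 48.2] 19.2 depth-med [443.1 -22.7  70.4] px 233 275 156 196
side 162 [445.9 -27.8] [17.3 20.7] 27.6 depth-med [444.  -23.7 103.4] px 245 262 172 190
```

View pics/w1c.png

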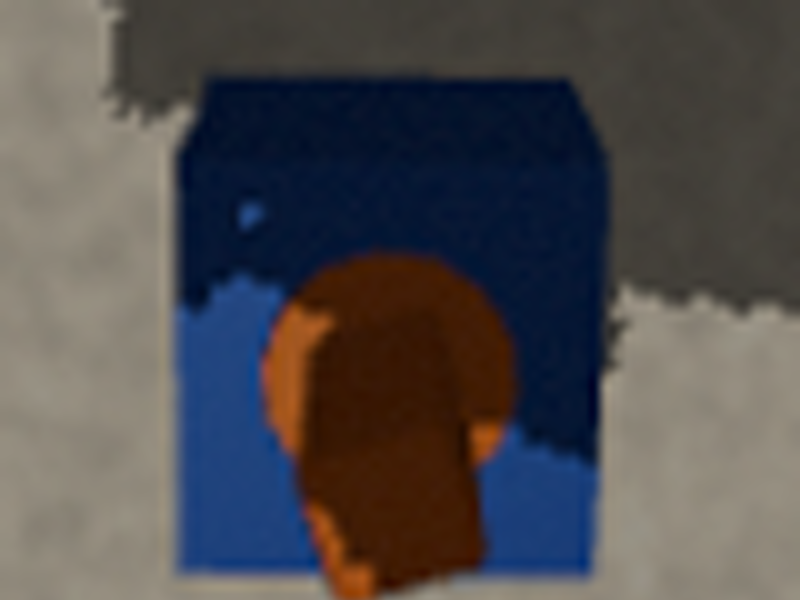

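The crop shows the grip turned by about 15° relative to the stand. I'll align the jaws to it and take a closer look lower down to check for camera bias (the wrist gives y=-29, the fixed cameras about -35).

Emit:
play_rows --pt "20 0 0 -0.15 -1" --pt "56 0 0 -0.255 -1" --pt "56 0 0 -0.255 -1" --pt "56 0 0 -0.255 -1"

```text
time: 2.4
tool_pos: [0.4491, -0.0335, 0.1765]
tool_rot: [0.624, 0.334, 0.623, -0.333]
contact_force: [-0.1, -0.7, 0.8]
gripper_width: 0.999
```

```bash
cat > look.py <<'E'
from d import *
def look(n='wrist'):
    w=grab(n); H=cv2.cvtColor(w['img'],cv2.COLOR_RGB2HSV).astype(int);P=pts(w);z=P[...,2]
    near=(np.hypot(P[...,0]-.447,P[...,1]+.031)<.05)
    o=(H[...,0]>=3)&(H[...,0]<=17)&(H[...,1]>130)&near; bl=(H[...,0]>100)&(H[...,0]<130)&(H[...,1]>120)&near
    for nm,m,h in(('top',o&(z>.123),.127),('flange',o&(z<.08),.074),('standtop',(bl|o)&(z>.066)&(z<.08),.07)):
        if m.sum()<8: continue
        v,u=np.nonzero(m); q=np.array([ray(w,a,b,h)[:2]*1e3 for a,b in zip(u,v)],np.float32); r=cv2.minAreaRect(q)
        print(nm,m.sum(),np.round(r[0],1),np.round(r[1],1),round(r[2],1),'depth-med',np.round(np.nanmedian(P[m],0)*1e3,1),'px',u.min(),u.max(),v.min(),v.max())
    return w
E
python3 - <<'E'
from look import *
np.seterr(invalid='ignore')
delta(449,-33,175,33.8)
look(); look('scene'); look('side')
E
```

```text
t 2.4 tcp [449.1 -33.5 176.5] jaw yaw 33.7 down [ 1.4e-03 -3.0e-04 -1.0e+00] F [-0.1 -0.7  0.8] w 0.999 j [-0.24 -0.35  2.06  0.    1.42 -0.83]
shift [ 1.5  0.2 -0.5] turn -0.001
top 386 [483.1 -96.5] [190.7 163. ] 48.0 depth-med [446.7 -28.6 126.9] px 153 366 201 380
flange 346 [446.5 -27.7] [28.5 26. ] 22.2 depth-med [442.4 -23.6  74.1] px 239 269 176 204
standtop 1847 [447.1 -29.2] [49.2 49.9] 18.6 depth-med [441.7 -22.5  70.3] px 224 285 159 218
top 297 [ 80.9 155. ] [154.3 835.5] 73.2 depth-med [475.  -39.6 461. ] px 221 248 94 183
flange 12 [452.4 -29.3] [13.5 25.6] 13.7 depth-med [454.7 -34.1  75.7] px 236 241 190 193
standtop 59 [454. -33.] [55.4 46.1] 75.8 depth-med [458.8 -35.9  71.1] px 232 245 189 196
top 438 [688.1 287.9] [817.9 122. ] 60.3 depth-med [440.8 -19.  493. ] px 193 228 83 208
flange 30 [444.4 -35.7] [17.9 21.9] 49.0 depth-med [441.6 -37.4  75.5] px 217 224 218 222
standtop 127 [443.7 -35.1] [49.6 49.7] 22.8 depth-med [439.3 -41.2  70.5] px 210 231 217 228
```

The wrist reading is the same at both heights and angles: the stand centre is (447,-29) and the stylus is seated upright. I'll use (447,-30) and descend to grip.

```bash
python3 -c "
from d import *
delta(447,-29.5,87,33.8)"
```

```text
t 2.55 tcp [449.7 -34.  177.2] jaw yaw 33.7 down [ 3.e-03 -8.e-04 -1.e+00] F [-0.7  0.   0.9] w 0.998 j [-0.24 -0.35  2.06 -0.    1.42 -0.83]
shift [90.2  0.1 -5.4] turn -0.001
```

Emit:
play_rows --pt "0 0 -5 0 -1" --pt "40 0 -5 0 -1" --pt "75 0 -5 0 -1" --pt "89 0 -5 0 -1" --pt "89 0 -5 0 -1"

```text
time: 3.18
tool_pos: [0.4455, -0.0296, 0.086]
tool_rot: [0.623, 0.333, 0.624, -0.334]
contact_force: [-0.2, -0.3, -0.0]
gripper_width: 0.996
```

Emit:
play_rows --pt "0 0 0 0 1" --pt "0 0 0 0 1" --pt "0 0 0 0 1" --pt "0 0 0 0 1" --pt "0 0 0 0 1" --pt "0 0 0 0 1" --pt "0 0 0 0 1" --pt "0 0 0 0 1"

```text
time: 4.18
tool_pos: [0.4462, -0.0298, 0.0868]
tool_rot: [0.624, 0.333, 0.623, -0.333]
contact_force: [-0.1, -0.2, 4.8]
gripper_width: 0.181
```

```bash
python3 - <<'E'
from look import *
np.seterr(invalid='ignore')
delta(447,-30,87,33.8); w=look()
cv2.imwrite('pics/w2.png',cv2.resize(w['img'][150:384,100:412,::-1],(800,600)))
E
```

```text
t 4.17 tcp [446.2 -29.8  86.8] jaw yaw 33.7 down [ 7.e-04 -2.e-04 -1.e+00] F [-0.1 -0.2  4.8] w 0.181 j [-0.23 -0.25  2.15 -0.    1.25 -0.82]
shift [-0.2  0.5  0.6] turn -0.001
top 1073 [444.3 -28. ] [15.8 18.5] 34.9 depth-med [445.  -28.6 126.8] px 235 270 271 305
flange 538 [441.  -22.4] [27.  11.7] 31.8 depth-med [440.3 -21.9  74.1] px 232 274 218 235
standtop 2779 [445.5 -24.1] [49.3 40.8] 18.5 depth-med [439.3 -16.8  70.3] px 214 302 192 247
```

View pics/w2.png

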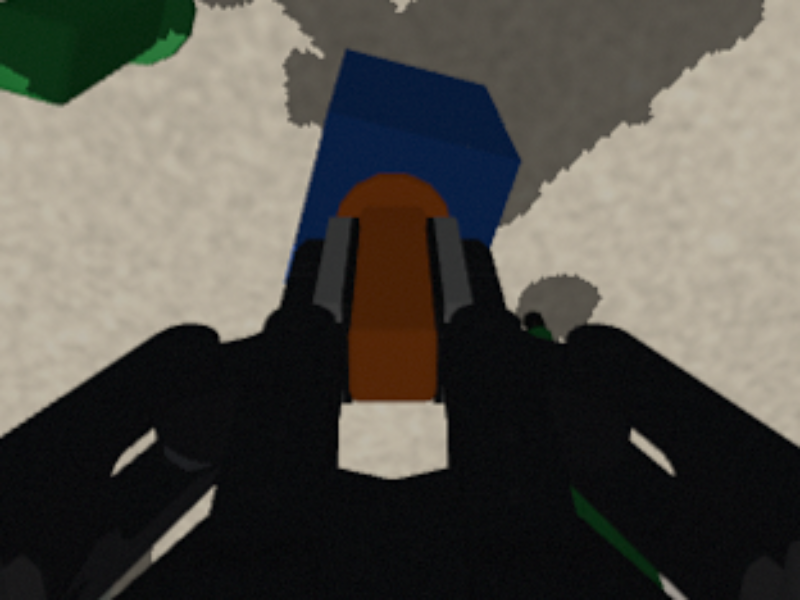

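Gripped: the opening is 15.4 mm and the stylus is centred between the pads. Lifting, then moving so that the wrist camera sees the button.

Emit:
play_rows --pt "-20 0 0 0 1" --pt "-60 0 0 0 1" --pt "-110 0 0 0 1" --pt "-110 0 0 0 1" --pt "-110 0 0 0 1"

```text
time: 4.85
tool_pos: [0.4453, -0.0296, 0.1951]
tool_rot: [0.623, 0.333, 0.624, -0.334]
contact_force: [-0.6, -0.2, -0.3]
gripper_width: 0.176
```

```bash
python3 -c "
from d import *
delta(589,226,195)"
```

```text
t 4.85 tcp [445.3 -29.6 195.1] jaw yaw 33.7 down [-1.6e-03  4.0e-04 -1.0e+00] F [-0.6 -0.2 -0.3] w 0.176 j [-0.23 -0.37  2.05 -0.    1.47 -0.82]
shift [  -0.   261.5 -132.7] turn 0
```

Emit:
play_rows --pt "0 261 -133 0 1" --pt "0 261 -133 0 1" --pt "0 261 -133 0 1" --pt "0 261 -133 0 1" --pt "0 261 -133 0 1" --pt "0 261 -133 0 1" --pt "0 261 -133 0 1"

```text
time: 5.72
tool_pos: [0.5878, 0.2253, 0.1939]
tool_rot: [0.623, 0.332, 0.625, -0.334]
contact_force: [-0.6, 0.4, -1.2]
gripper_width: 0.176
```

```bash
python3 - <<'E'
from d import *
np.seterr(invalid='ignore')
delta(589,226,195); w=grab('wrist')
H=cv2.cvtColor(w['img'],cv2.COLOR_RGB2HSV).astype(int);P=pts(w);z=P[...,2]
near=np.hypot(P[...,0]-.556,P[...,1]-.276)<.045
ye=(H[...,0]>=18)&(H[...,0]<=35)&(H[...,1]>110)&near
rd=((H[...,0]<8)|(H[...,0]>172))&(H[...,1]>110)&near&(z<.075)
for n,m,h in(('frame',ye,.058),('red',rd,.051)):
    v,u=np.nonzero(m); q=np.array([ray(w,a,b,h)[:2]*1e3 for a,b in zip(u,v)],np.float32)
    if len(q)>5: r=cv2.minAreaRect(q); print(n,len(q),np.round(r[0],1),np.round(r[1],1),round(r[2],1),'d',np.round(np.nanmedian(P[m],0)*1e3,1),u.min(),u.max(),v.min(),v.max(), cv2.minEnclosingCircle(q))
# scene red fixed? tip check
m=((H[...,0]>=3)&(H[...,0]<=17)&(H[...,1]>130)&(z>.2)); print('griptop?',m.sum(),np.nanmedian(P[m],0))
cv2.imwrite('pics/w3.png',cv2.resize(w['img'][...,::-1],(800,600)))
E
```

```text
t 5.72 tcp [587.8 225.3 193.9] jaw yaw 33.8 down [-0.004  -0.0014 -1.    ] F [-0.6  0.4 -1.2] w 0.176 j [ 0.25  0.09  1.64 -0.    1.42 -0.34]
shift [-1.1  1.4  0.1] turn 0
frame 410 [556. 275.] [30.9 30.8] 8.2 d [555.7 275.8  58.7] 236 274 110 149 ((555.7965087890625, 275.03997802734375), 20.656143188476562)
red 184 [556.  274.9] [14.6 15.2] 33.7 d [555.9 274.9  51. ] 248 262 122 137 ((555.973876953125, 274.85345458984375), 7.8417510986328125)
griptop? 2031 [0.58519045 0.22915423 0.23113085]
```

View pics/w3.png

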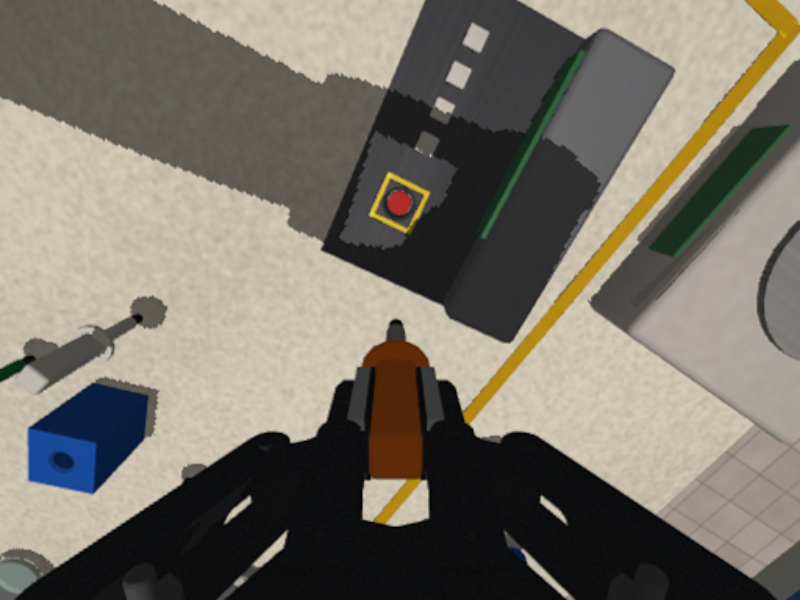

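Wrist view: the red button is at (399,203) inside the yellow frame, the stylus tip at (396,325), and the empty stand hole at (62,460). Next I measure the tip's offset from the TCP.

```bash
python3 - <<'E'
from d import *
np.seterr(invalid='ignore')
w=load('wrist');R=RM(manip.state()['tool_rot']);tcp=np.array([587.8,225.3])
V=w['img'].astype(int).max(2); P=pts(w)
# dark tip: region u 240..268, v 200..222
sub=(P[200:225,240:268,2]>.09)&(P[200:225,240:268,2]<.2)
for v in range(202,222,2):
    u=np.nonzero(sub[v-200])[0]
    if len(u): print(v,u.min()+240,u.max()+240,np.round(np.nanmedian(P[v,u+240],0)*1e3,1),V[v,u[len(u)//2]+240])
u,v=253.0,206.5
p=ray(w,u,v,.122)[:2]*1e3; d=p-tcp; print('tip front edge',p,'tool y,z off',d@R[:2,1],d@R[:2,2])
# stand hole: dark blue spot
H=cv2.cvtColor(w['img'],cv2.COLOR_RGB2HSV).astype(int)
bl=(H[...,0]>100)&(H[...,0]<130)&(H[...,1]>110)&(abs(P[...,2]-.07)<.006)&(np.hypot(P[...,0]-.447,P[...,1]+.03)<.05)
v,u=np.nonzero(bl);q=np.array([ray(w,a,b,.07)[:2]*1e3 for a,b in zip(u,v)],np.float32);r=cv2.minAreaRect(q);print('standtop',len(q),r)
E
```

```text
204 252 253 [585.1 227.3 123.8] 51
206 249 256 [585.3 227.  127.1] 7
208 249 257 [585.1 227.7 134.6] 55
210 248 257 [584.6 228.2 139. ] 54
212 247 258 [584.7 228.1 142.6] 53
214 247 258 [584.7 228.1 147.1] 53
216 247 258 [584.7 228.2 151.4] 53
218 247 259 [579.8 236.  178.3] 85
220 242 263 [579.7 235.9 180.6] 97
tip front edge [587.05943054 225.10337231] tool y,z off -0.7251747864243658 -0.24742970596630068
standtop 1599 ((448.0215759277344, -25.992111206054688), (53.226829528808594, 55.36419677734375), 18.551870346069336)
```

```bash
python3 -c "
from d import *
delta(556,275.3,130)"
```

```text
t 5.78 tcp [587.9 224.9 194.5] jaw yaw 33.7 down [-0.0029 -0.0011 -1.    ] F [ 0.  -0.2 -1.1] w 0.179 j [ 0.25  0.09  1.64 -0.    1.42 -0.34]
shift [ 64.5   1.6 -59.6] turn 0
```

Emit:
play_rows --pt "0 1.5 -60 0 1" --pt "0 1.5 -60 0 1" --pt "30 1.5 -60 0 1" --pt "62 1.5 -60 0 1" --pt "62 1.5 -60 0 1" --pt "62 1.5 -60 0 1"

```text
time: 6.52
tool_pos: [0.5576, 0.2759, 0.1355]
tool_rot: [0.624, 0.334, 0.623, -0.333]
contact_force: [0.0, 0.8, 0.1]
gripper_width: 0.173
```

```bash
python3 - <<'E'
from d import *
np.seterr(invalid='ignore')
delta(556,275.3,116); w=grab('wrist'); P=pts(w)
cv2.imwrite('pics/w4.png',cv2.resize(w['img'][150:264,180:332,::-1],(800,600)))
H=cv2.cvtColor(w['img'],cv2.COLOR_RGB2HSV).astype(int)
ye=(H[...,0]>=18)&(H[...,0]<=35)&(H[...,1]>110)&(np.hypot(P[...,0]-.556,P[...,1]-.276)<.045)
v,u=np.nonzero(ye); q=np.array([ray(w,a,b,.058)[:2]*1e3 for a,b in zip(u,v)],np.float32);print(cv2.minAreaRect(q))
E
```

```text
t 6.53 tcp [557.6 275.9 135.5] jaw yaw 33.7 down [ 1.4e-03  3.0e-04 -1.0e+00] F [0.  0.8 0.1] w 0.173 j [ 0.34  0.12  1.71 -0.    1.31 -0.25]
shift [19.5 -1.7 -0.5] turn 0
((556.0164794921875, 274.8949279785156), (30.803546905517578, 30.98177719116211), 8.522987365722656)
```

View pics/w4.png

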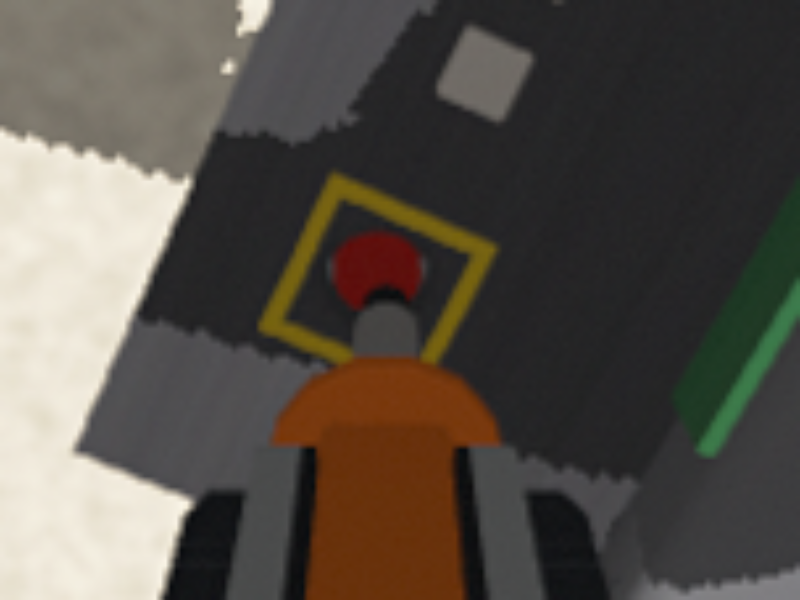

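The tip is just above the button, about 1.5 mm to the right of centre. I correct for that and press, stepping.

Emit:
play_rows --pt "0 -1.3 0 0 1" --pt "8 -1.3 0 0 1" --pt "12 -1.3 0 0 1" --pt "16 -1.3 0 0 1" --pt "19 -1.3 0 0 1" --pt "19 -1.3 0 0 1"

```text
time: 7.32
tool_pos: [0.556, 0.2759, 0.1167]
tool_rot: [0.624, 0.333, 0.624, -0.333]
contact_force: [-3.9, -1.1, 7.7]
gripper_width: 0.179
```

```bash
python3 -c "
from d import *
delta(556,275.3,116)"
```

```text
t 7.33 tcp [556.  275.9 116.7] jaw yaw 33.8 down [-1.e-04 -2.e-04 -1.e+00] F [-3.9 -1.1  7.7] w 0.179 j [ 0.34  0.14  1.72 -0.    1.28 -0.25]
shift [ 0.7 -0.4  0.5] turn 0
```

Emit:
play_rows --pt "1 0 0 0 1" --pt "1.5 0 0 0 1" --pt "1.5 0 0 0 1" --pt "1.5 0 0 0 1" --pt "1.5 0 0 0 1"

```text
time: 7.95
tool_pos: [0.5561, 0.276, 0.1165]
tool_rot: [0.624, 0.333, 0.624, -0.333]
contact_force: [-5.7, -1.6, 11.9]
gripper_width: 0.177
```

Hard stop reached: 4 N more moved the TCP only 0.2 mm, held over 0.5 s. Retracting straight up.

Emit:
play_rows --pt "-20 0 0 0 1" --pt "-60 0 0 0 1" --pt "-85 0 0 0 1" --pt "-85 0 0 0 1"

```text
time: 8.45
tool_pos: [0.5574, 0.2765, 0.202]
tool_rot: [0.625, 0.335, 0.622, -0.332]
contact_force: [0.1, -0.4, -0.9]
gripper_width: 0.177
```

```bash
python3 -c "
from d import *
delta(446.3,-29.7,198,33.7)"
```

```text
t 8.45 tcp [557.4 276.5 202. ] jaw yaw 33.8 down [ 0.0055  0.002  -1.    ] F [ 0.1 -0.4 -0.9] w 0.177 j [ 0.34  0.06  1.65  0.    1.42 -0.25]
shift [   2.8 -262.5  192.8] turn 0.001
```

Emit:
play_rows --pt "0 -262 193 0 1" --pt "0 -262 193 0 1" --pt "0 -262 193 0 1" --pt "0 -262 193 0 1" --pt "0 -262 193 0 1" --pt "0 -262 193 0 1" --pt "0 -262 193 0 1" --pt "0 -262 193 0 1"

```text
time: 9.45
tool_pos: [0.4453, -0.0291, 0.1982]
tool_rot: [0.623, 0.333, 0.624, -0.333]
contact_force: [-0.9, 0.4, 0.0]
gripper_width: 0.181
```

```bash
cat > tip.py <<'E'
from d import *
np.seterr(invalid='ignore')
delta(446.3,-29.7,145,33.7); w=grab('wrist'); P=pts(w); z=P[...,2]*1e3
H=cv2.cvtColor(w['img'],cv2.COLOR_RGB2HSV).astype(int)
near=np.hypot(P[...,0]-.447,P[...,1]+.03)<.06
bl=(H[...,0]>100)&(H[...,0]<130)&(H[...,1]>110)&near&(abs(z-70)<6)
v,u=np.nonzero(bl);q=np.array([ray(w,a,b,.07)[:2]*1e3 for a,b in zip(u,v)],np.float32);print('standtop',len(q),cv2.minAreaRect(q))
st=near&(z>80)&(H[...,1]<90)
tz=manip.state()['tool_pos'][2]*1e3-71.8; m=near&(z>tz-3)&(z<tz+30)&(H[...,2]>0)
v,u=np.nonzero(m)
for r in np.unique(v)[::4]:
    k=u[v==r]; print(r,k.min(),k.max(),np.round(np.nanmedian(P[r,k],0)*1e3,1))
E
python3 tip.py
```

```text
t 9.45 tcp [445.3 -29.1 198.2] jaw yaw 33.8 down [-9.e-04  8.e-04 -1.e+00] F [-0.9  0.4  0. ] w 0.181 j [-0.23 -0.38  2.05  0.    1.47 -0.82]
shift [53.2  0.5  1.1] turn 0.002
standtop 1882 ((447.20904541015625, -29.289630889892578), (49.0999870300293, 50.615997314453125), 18.216371536254883)
204 253 253 [443.4 -26.9 127.4]
208 249 257 [442.8 -26.6 138.7]
212 247 258 [442.2 -26.5 146.6]
216 247 258 [442.2 -26.5 154.8]
```

Emit:
play_rows --pt "0 1.2 0.3 0 1" --pt "30 1.2 0.3 0 1" --pt "50 1.2 0.3 0 1" --pt "60 1.2 0.3 0 1" --pt "70 1.2 0.3 0 1" --pt "80 1.2 0.3 0 1" --pt "80 1.2 0.3 0 1"

```text
time: 10.38
tool_pos: [0.446, -0.0296, 0.1181]
tool_rot: [0.623, 0.333, 0.624, -0.333]
contact_force: [-0.4, -0.7, -0.2]
gripper_width: 0.18
```

Inserted 24 mm with no force. Continuing until it seats.

Emit:
play_rows --pt "12 0 0 0 1" --pt "22 0 0 0 1" --pt "28 0 0 0 1" --pt "31 0 0 0 1" --pt "31 0 0 0 1"

```text
time: 11.0
tool_pos: [0.4463, -0.0298, 0.0876]
tool_rot: [0.623, 0.333, 0.624, -0.333]
contact_force: [0.0, 0.4, -0.6]
gripper_width: 0.175
```

Emit:
play_rows --pt "0.5 0 0 0 1" --pt "1 0 0 0 1" --pt "1 0 0 0 1"

```text
time: 11.38
tool_pos: [0.4465, -0.0298, 0.087]
tool_rot: [0.624, 0.333, 0.623, -0.333]
contact_force: [-0.2, -0.1, -1.1]
gripper_width: 0.181
```

Emit:
play_rows --pt "0 0 0 0 -1" --pt "0 0 0 0 -1" --pt "0 0 0 0 -1" --pt "0 0 0 0 -1" --pt "0 0 0 0 -1" --pt "0 0 0 0 -1" --pt "0 0 0 0 -1" --pt "0 0 0 0 -1"

```text
time: 12.38
tool_pos: [0.4464, -0.0298, 0.0868]
tool_rot: [0.624, 0.333, 0.624, -0.333]
contact_force: [0.1, 0.9, 0.3]
gripper_width: 1.001
```

Emit:
play_rows --pt "-20 0 0 0 -1" --pt "-60 0 0 0 -1" --pt "-115 0 0 0 -1" --pt "-145 0 0 0 -1" --pt "-145 0 0 0 -1"

```text
time: 13.0
tool_pos: [0.448, -0.0301, 0.2352]
tool_rot: [0.626, 0.334, 0.621, -0.333]
contact_force: [-0.7, 0.1, -1.3]
gripper_width: 0.997
```

```bash
sed -i "s/m,h in(('top',o&(z>.123)/m,h in(('top',o\&(z>.123)\&(z<.14)/" look.py; python3 - <<'E'
from look import *
np.seterr(invalid='ignore')
delta(446,-30,230,33.8); look()
E
```

```text
t 13.0 tcp [448.  -30.1 235.2] jaw yaw 33.8 down [ 0.0063 -0.0015 -1.    ] F [-0.7  0.1 -1.3] w 0.997 j [-0.23 -0.4   2.   -0.    1.53 -0.82]
shift [ 5.2 -1.6 -1.3] turn -0.001
top 228 [445.3 -30.1] [14.7 15.6] 34.1 depth-med [445.6 -29.8 126.9] px 243 258 184 199
flange 229 [445.  -28.9] [28.3 23.8] 30.1 depth-med [441.5 -24.7  74.2] px 239 263 167 187
standtop 1259 [447.2 -29.2] [49.1 49.5] 18.4 depth-med [442.7 -22.9  70.4] px 228 278 152 201
```

Stylus re-seated: top at 127 mm, flange top at 74 mm, about 2 mm from the hole's centre. Next, go above the red handle.

```bash
python3 -c "
from d import *
delta(638,-312,280,10)"
```

```text
t 13.05 tcp [446.9 -29.9 232.7] jaw yaw 33.7 down [ 2.2e-03 -5.0e-04 -1.0e+00] F [ 0.3 -0.3  0.3] w 1.001 j [-0.23 -0.4   2.01 -0.    1.53 -0.82]
shift [-46.8   2.2 340.8] turn 0.414
```

Emit:
play_rows --pt "-47 2 60 0.15 -1" --pt "-47 2 341 0.414 -1" --pt "-47 2 341 0.414 -1" --pt "-47 2 341 0.414 -1" --pt "-47 2 341 0.414 -1" --pt "-47 2 341 0.414 -1" --pt "-47 2 341 0.414 -1" --pt "-47 2 341 0.414 -1"

```text
time: 14.05
tool_pos: [0.6367, -0.3114, 0.2764]
tool_rot: [0.54, 0.454, 0.543, -0.454]
contact_force: [0.1, -1.0, 0.6]
gripper_width: 1.001
```

```bash
python3 - <<'E'
from d import *
np.seterr(invalid='ignore')
delta(638,-312,280,10); w=grab('wrist'); P=pts(w); z=P[...,2]
H=cv2.cvtColor(w['img'],cv2.COLOR_RGB2HSV).astype(int)
rd=((H[...,0]<8)|(H[...,0]>172))&(H[...,1]>120)
def f(n,m,h):
    v,u=np.nonzero(m)
    if len(u)<8: print(n,len(u)); return
    q=np.array([ray(w,a,b,h)[:2]*1e3 for a,b in zip(u,v)],np.float32);(c,r)=cv2.minEnclosingCircle(q)
    print(n,len(u),'circ',np.round(c,1),round(r,1),'med',np.round(np.nanmedian(P[m],0)*1e3,1),u.min(),u.max(),v.min(),v.max())
f('handletop',rd&(z>.213)&(z<.23)&(np.hypot(P[...,0]-.638,P[...,1]+.312)<.04),.22)
f('pivot',(z>.177)&(z<.187)&(np.hypot(P[...,0]-.618,P[...,1]+.192)<.04),.182)
f('elec',(H[...,0]>100)&(H[...,0]<130)&(H[...,1]>100)&(z>.175)&(z<.195)&(np.hypot(P[...,0]-.655,P[...,1]+.39)<.04),.185)
m=(z>.158)&(z<.169)&(np.hypot(P[...,0]-.638,P[...,1]+.312)<.13); v,u=np.nonzero(m)
q=np.array([ray(w,a,b,.164)[:2]*1e3 for a,b in zip(u,v)],np.float32); print('bar',len(q),cv2.minAreaRect(q))
cv2.imwrite('pics/w5.png',cv2.resize(w['img'][...,::-1],(800,600)))
E
```

```text
t 14.05 tcp [ 636.7 -311.4  276.4] jaw yaw 10.0 down [-0.0032  0.0023 -1.    ] F [ 0.1 -1.   0.6] w 1.001 j [-0.56  0.23  1.35  0.    1.57 -0.73]
shift [-3.6  1.2  0.8] turn 0.001
handletop 291 circ [ 638.3 -306.2] 8.3 med [ 638.2 -306.2  220. ] 248 266 198 217
pivot 1041 circ [ 616.1 -191.1] 14.0 med [ 616.  -190.7  182. ] 238 272 33 72
elec 211 circ [ 652.6 -383. ] 10.2 med [ 653.  -383.4  184.7] 250 264 259 276
bar 3426 ((636.4028930664062, -292.7261962890625), (48.888004302978516, 217.81686401367188), 17.640792846679688)
```

View pics/w5.png

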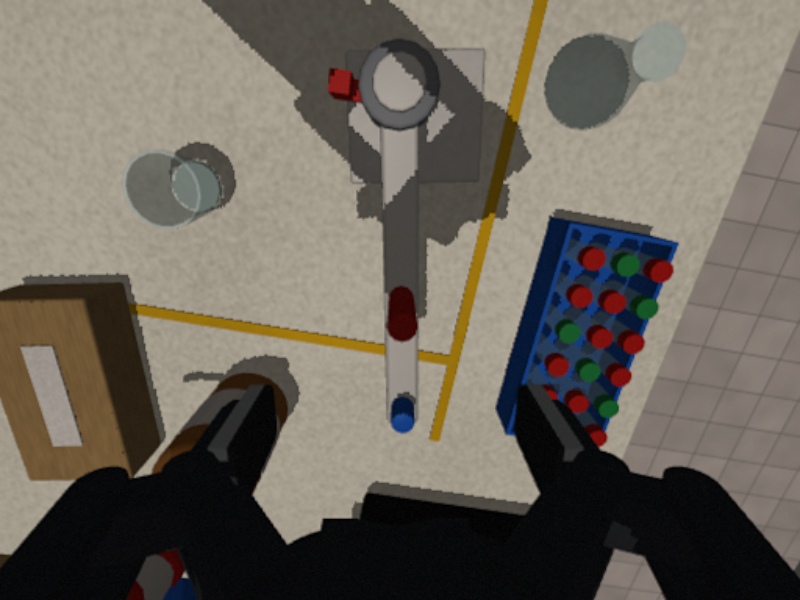

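The handle top is at (638,-306), close to the expected 120 mm from the pivot at (616,-190), and the arm points at -79°. The jaws are tangential, with the path down clear. Descending and pinching.

Emit:
play_rows --pt "0 2 -4 0 -1" --pt "40 2 -4 0 -1" --pt "80 2 -4 0 -1" --pt "101 2 -4 0 -1" --pt "101 2 -4 0 -1" --pt "101 2 -4 0 -1"

```text
time: 14.85
tool_pos: [0.6397, -0.3082, 0.1802]
tool_rot: [0.543, 0.454, 0.541, -0.454]
contact_force: [-0.5, -0.4, -0.7]
gripper_width: 0.997
```

Emit:
play_rows --pt "0 0 0 0 1" --pt "0 0 0 0 1" --pt "0 0 0 0 1" --pt "0 0 0 0 1" --pt "0 0 0 0 1" --pt "0 0 0 0 1" --pt "0 0 0 0 1" --pt "0 0 0 0 1"

```text
time: 15.85
tool_pos: [0.6391, -0.308, 0.1782]
tool_rot: [0.542, 0.455, 0.541, -0.454]
contact_force: [2.0, -0.2, 1.4]
gripper_width: 0.169
```

```bash
cat > arc.py <<'E'
from d import *
import sys
O=np.array([615.8,-189.5]); s=manip.state(); R=RM(s['tool_rot']); p=s['tool_pos'][:2]*1e3
r=p-O; print('r',np.hypot(*r),'ang',np.degrees(np.arctan2(r[1],r[0])),'F',np.round(s['contact_force'],1),'j',np.round(s['joint_pos'],2),'jawyaw',np.degrees(np.arctan2(R[1,1],R[0,1])))
for a in map(float,sys.argv[1:]):
    c,n=np.cos(-a),np.sin(-a); q=O+np.array([[c,-n],[n,c]])@r-p
    print(a,'tool y,z',np.round([q@R[:2,1],q@R[:2,2]],1))
E
python3 arc.py .1 .2 .3 .4 .5 .6 .7
```

```text
r 120.72344994967243 ang -78.87298157925675 F [ 2.  -0.2  1.4] j [-0.55  0.28  1.45  0.    1.41 -0.73] jawyaw 10.022397901786272
0.1 tool y,z [-12.1  -0.4]
0.2 tool y,z [-24.   -1.9]
0.3 tool y,z [-35.8  -4.7]
0.4 tool y,z [-47.2  -8.6]
0.5 tool y,z [-58.2 -13.7]
0.6 tool y,z [-68.6 -19.8]
0.7 tool y,z [-78.3 -26.9]
```

Emit:
play_rows --pt "0 -12.1 -0.4 0.1 1" --pt "0 -24 -1.9 0.2 1" --pt "0 -35.8 -4.7 0.3 1" --pt "0 -47.2 -8.6 0.4 1" --pt "0 -58.2 -13.7 0.5 1" --pt "0 -68.6 -19.8 0.6 1" --pt "0 -78.3 -26.9 0.7 1"

```text
time: 16.73
tool_pos: [0.5579, -0.2944, 0.1781]
tool_rot: [0.353, 0.614, 0.352, -0.612]
contact_force: [6.8, 1.9, 0.7]
gripper_width: 0.17
```

```bash
python3 arc.py .1 .2 .3 .4 .5 .55 .58 .6 .62
```

```text
r 119.80837872359606 ang -118.91695714828028 F [6.8 1.9 0.7] j [-0.6   0.1   1.65  0.    1.39 -0.08] jawyaw -30.253023300070794
0.1 tool y,z [-12.   -0.3]
0.2 tool y,z [-23.9  -1.8]
0.3 tool y,z [-35.5  -4.5]
0.4 tool y,z [-46.9  -8.4]
0.5 tool y,z [-57.8 -13.3]
0.55 tool y,z [-63.  -16.2]
0.58 tool y,z [-66.1 -18.1]
0.6 tool y,z [-68.1 -19.3]
0.62 tool y,z [-70.1 -20.7]
```

Emit:
play_rows --pt "0 -12 -0.3 0.1 1" --pt "0 -23.9 -1.8 0.2 1" --pt "0 -35.5 -4.5 0.3 1" --pt "0 -46.9 -8.4 0.4 1" --pt "0 -57.8 -13.3 0.5 1" --pt "0 -63 -16.2 0.55 1" --pt "0 -63 -16.2 0.55 1"

```text
time: 17.6
tool_pos: [0.5128, -0.249, 0.1781]
tool_rot: [0.174, 0.688, 0.173, -0.683]
contact_force: [11.8, -1.3, -3.5]
gripper_width: 0.169
```

```bash
python3 arc.py .03 .05 .07 .09
```

```text
r 118.97399512929434 ang -149.97675046225334 F [11.8 -1.3 -3.5] j [-0.58 -0.04  1.8   0.    1.38  0.49] jawyaw -61.56177030350811
0.03 tool y,z [-3.6  0. ]
0.05 tool y,z [-5.9  0. ]
0.07 tool y,z [-8.3 -0.1]
0.09 tool y,z [-10.7  -0.2]
```

Emit:
play_rows --pt "0 -3.6 0 0.03 1" --pt "0 -6 0 0.05 1" --pt "0 -6 0 0.05 1"

```text
time: 17.98
tool_pos: [0.5102, -0.2441, 0.1782]
tool_rot: [0.157, 0.692, 0.156, -0.687]
contact_force: [11.7, -0.2, -3.3]
gripper_width: 0.167
```

Emit:
play_rows --pt "0 -1.5 0 0.01 1" --pt "0 -1.5 0 0.01 1" --pt "0 -1.5 0 0.01 1"

```text
time: 18.35
tool_pos: [0.5098, -0.2433, 0.1782]
tool_rot: [0.154, 0.693, 0.152, -0.688]
contact_force: [13.4, -3.6, -4.5]
gripper_width: 0.173
```

```bash
python3 arc.py
```

```text
r 118.88162954504486 ang -153.07350914666995 F [13.4 -3.6 -4.5] j [-0.58 -0.06  1.81  0.    1.38  0.56] jawyaw -65.00119387149304
```

Emit:
play_rows --pt "0 -1.5 0 0 1" --pt "0 -1.5 0 0 1" --pt "0 -1.5 0 0 1" --pt "0 -1.5 0 0 1"

```text
time: 18.85
tool_pos: [0.5097, -0.2431, 0.1782]
tool_rot: [0.155, 0.693, 0.151, -0.687]
contact_force: [17.0, -7.1, -6.4]
gripper_width: 0.17
```

```bash
python3 arc.py; python3 - <<'E'
from look import *
np.seterr(invalid='ignore')
for n in('scene','side'):
    w=look(n); P=pts(w); z=P[...,2]; H=cv2.cvtColor(w['img'],cv2.COLOR_RGB2HSV).astype(int)
    m=(H[...,0]>100)&(H[...,0]<130)&(H[...,1]>90)&(z>.168)&(z<.2)&(np.hypot(P[...,0]-.437,P[...,1]+.278)<.06)
    print(n,'elec',m.sum(),np.round(np.nanmedian(P[m],0)*1e3,1))
a=load('scene')['img'][150:270,130:290];b=load('side')['img'][150:300,190:390]
cv2.imwrite('pics/end.png',np.hstack([cv2.resize(x[...,::-1],(400,300),interpolation=cv2.INTER_CUBIC) for x in(a,b)]))
E
```

```text
r 118.8391502334868 ang -153.21338065363082 F [17.  -7.1 -6.4] j [-0.58 -0.06  1.81  0.    1.38  0.56] jawyaw -65.01971507816802
top 13 [448.  -32.7] [15.8 19.9] 83.0 depth-med [448.6 -32.3 127.4] px 236 240 180 183
flange 11 [450.5 -35. ] [22.7 17.9] 46.8 depth-med [454.3 -36.   75.8] px 236 241 190 193
standtop 65 [453.7 -34.6] [58.8 47.1] 74.6 depth-med [459.7 -36.   71.4] px 231 245 189 196
scene elec 13 [ 442.6 -280.1  183.4]
top 21 [444.2 -36.5] [17.2 14.2] 34.5 depth-med [444.2 -34.  126.7] px 217 222 205 209
flange 25 [443.1 -37.5] [13.4 21.6] 49.0 depth-med [441.4 -40.3  74.6] px 217 224 219 222
standtop 133 [444.3 -35.9] [52.1 49.2] 18.1 depth-med [439.2 -42.4  70.2] px 211 231 216 228
side elec 40 [ 433.  -283.4  180.5]
```

View pics/end.png

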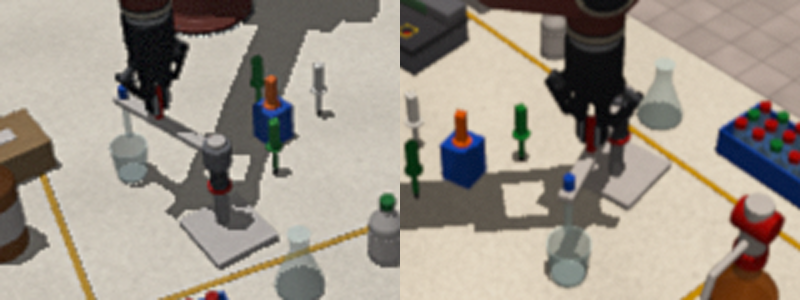

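The electrode hangs over the beaker, and the handle is pinched against the stop: the last 1.5 mm of command moved it only 0.2 mm and raised the force. The stylus stands seated in its stand. Handing in.

```bash
python3 -c "
from d import *
print(manip.job_done())"
```

```text
the job is handed in; nothing more can be done
None
```

I pressed the zero button with the orange stylus, put the stylus back in its stand, then swung the electrode arm to its stop. I handed the job in at about 19 s with the handle still pinched. `job_done` gives no verdict, so the outcome rests on my own checks.

- **Button:** Fully down: 12 N at the tip, and the last 1.5 mm of command moved it only 0.2 mm. I held it there for more than 0.5 s. I did not look again to confirm it popped back up, but nothing touches it now.
- **Stylus:** Seated upright and released: top at 127 mm, flange top at 74 mm, about 2 mm from the centre of the stand.
- **Electrode arm:** At its stop, about 1.297 rad by the TCP's travel, pushed against it with roughly 18 N sideways. The last picture shows the electrode over the beaker. The beaker, flask and bottles in that picture were upright.
- **Disagreement:** The fixed cameras placed the stand and handle about 5 mm lower in y than the wrist camera. I went with the wrist camera, and the grasps, the press and the re-insertion bore it out.

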